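Run a leak probe along a gasket seam

TASK

Take the orange leak probe out of its stand and check the seam of the chamber that has the blue gasket: set the probe's sprung tip gently on the green dot and draw it slowly, at about 3 cm a second and with the tip lightly pressed down on the gasket all the way, round the corner to the red dot. Keep the probe upright, press its tip on nothing but that gasket, and then put it back in its stand.

Things in the scene. Friction and masses are not known exactly. Their poses are not given: they have to be found in the camera images.
- probe: Orange leak probe, upright in its stand; 100 g, round about its z axis (up). Origin: on the axis at the underside of the black guard disc (44 mm across, 6 mm thick). Orange handle, 22 mm across, from z = 6 to 92 mm, then a thin black cap to 97 mm; grip near z = 55 mm. Below: steel nose, 16 mm narrowing to 11 mm, to z = -35 mm; thin white sprung tip to z = -50 mm.
- tip_end (a point): Lowest point of the probe's white tip (7 mm across, round end), on the probe's axis 50 mm below its origin when free. The tip springs straight up into the nose by up to 10 mm: 1 N starts it, 10 mm takes 3 N. It counts as pressed from 1.2 mm on; 4 to 6 mm is a good working amount.
- chamber_blue: Fixed low aluminium chamber with the BLUE gasket (its twin's is black), 110 (x) x 140 (y) mm, flat top at z = 32 mm, with 3 mm screw heads 15 mm beside the seam. Origin: centre of underside, z up. Gasket: flush 6 mm strip in an L round the white cover. Here (x, y in mm): green dot (-25, 47), straight to the corner (30, 47), straight to the red dot (30, -55).
- stand: Probe stand: fixed grey block 70 x 70 x 60 mm high with an upright hole of 29 mm diameter through its middle. Origin: centre of its underside; z up. The probe's nose and tip hang in the hole and its guard disc lies on the block's top (z = 60 mm), so the probe's origin is 60 mm above the stand's.
There are look-alikes about, which are no part of the job. What is shaped like the probe but purple is not meant.

How it is judged:
By the outcome, as a careful person would: the job done as asked, in the order asked, and still so for the second after the job is handed in, with the robot touching nothing.
It also fails if it takes over 72 s, if anything falls off the work surface, if the arm or the gripper's body presses on something with over 40 N, if the wrist force passes 120 N, or if a joint passes its speed limit or range.

ROBOT

A 6-joint arm with a two-finger parallel gripper is mounted at the origin on a cart in front of the work surface, level with it; the furniture and walls round the work are solid. World frame = base frame: x ahead of the robot, y to its left, z up, the work surface at z = 0. Lengths are in m, angles in rad, forces in N, time in s.
With the tool pointing down it reaches from about 0.275 to 0.75 m from the base axis. Payload 10.2 kg.
Tool frame: the origin (TCP) lies midway between the tips of the shut fingers; the grasp point (between the pads) lies 19 mm behind it (env.hold_point_z is the distance from the TCP to the grasp point, in m); x points along the fingers, z is the direction in which the jaws open and shut, and the axes are right-handed (so a half turn about x gives the same grasp; the last joint's range is limited). The gripper opens to 85 mm and grips with 20 to 120 N. Pads are 22 mm wide; open, the fingers measure 114 mm over their backs; the gripper's body (76 mm by 85 mm) begins 54 mm behind the grasp point. The pads swing forward as they close: fully open they stand 13 mm farther back than shut.
Start: joints at [-1.445, 0.313, 1.498, -0, 1.331, -0.223], TCP at [0.179, -0.493, 0.231] pointing down, gripper open.
Joint ranges: [-2.94, 2.94], [-0.97, 2.17], [0.19, 2.56], [-1.23, 4.37], [0.02, 3.11], [-2.88, 2.88]. Speed limits (rad/s): [2.39, 2.39, 3.01, 3.14, 3.14, 3.14].

INTERFACE

Orientations are given as a unit quaternion [x, y, z, w].
In Python, from bench import env, kinematics, monitor, eyes, job gives the robot as it stands. The module is installed in compiled form; this text tells all that it offers. Calls block until the motion is done:
- env.reach(position, orientation): joint-space move of the TCP to a pose.
- env.movel(position, velocity=0.15, frame=None, guard=None): straight line of the TCP; frame=None keeps the orientation; velocity is the mean speed in m/s. With guard (N) it stops when the force on the tool has changed by that much, and returns True; else False.
- env.set_joints(angles): joint-space move.
- env.release() and env.close_gripper(effort=None): open the fingers fully, or close them until they stop; effort is the grip in N (None keeps the last).
- env.hold(seconds).
- kinematics.ik(position, orientation): joint angles nearest the present ones, or None.
- monitor.sense(): the state.
- eyes.grab_frame(name): name is "side" or "top" or "wrist"; returns a dict with "frame" (384x512x3 uint8, red, green, blue), "mtx" (3x3 intrinsics, pixels), "view" (4x4, takes a point from world to camera coordinates). Camera axes: x right, y down, z forward; pixel columns grow to the right and rows downward; lengths in m; the calibration is good to about 2 mm. The wrist camera is an equidistant fisheye: a pixel r from the principal point sees the ray r / f radians off the axis. A picture is of the moment at which its call begins. There is no depth.
A pose or a line that the arm cannot do raises env.MotionError and nothing moves.
- job.hand_in(): hands the job in, once; it reports no verdict.
The state is a dict: "clock": time; "joints": joint angles; "qvel": joint speeds; "joint_efforts": joint torques, N m; "position": TCP position; "ee_rot": TCP orientation; "contact_force": force on the tool from outside, world axes, zero at the start; "ft_torque": the same for the moment, N m; "finger_gap": opening from 0.0 (shut) to 1.0 (fully open).
Only numpy, scipy, OpenCV 4.12 (cv2) and the standard library are available. Lean on these libraries where they do the work, as an engineer would, in place of code of your own. Each camera call takes 0.05 s, during which the arm holds its last target.

## Working session

There is one attempt and no reset: what is moved stays moved. The work goes in short steps, each a Python script; the robot and the scene stay as the last script left them, time stands still between calls to the robot, and variables do not carry over. Pictures are saved under pics/ and viewed, and the job is handed in when it is done.

```bash
mkdir -p pics
cat > h.py <<'E'
import numpy as np, cv2
from bench import env, kinematics, monitor, eyes, job
def snap(n,tag):
    d=eyes.grab_frame(n); np.savez(f'pics/{tag}.npz',**d)
    cv2.imwrite(f'pics/{tag}.png',cv2.cvtColor(d['frame'],cv2.COLOR_RGB2BGR)); return d
def load(tag): return dict(np.load(f'pics/{tag}.npz'))
E
python3 - <<'E'
from h import *
for n in ['side','top','wrist']:
    d=snap(n,n+'0'); print(n,d['mtx'].tolist(),d['view'].round(4).tolist())
s=monitor.sense(); print({k:np.round(v,4).tolist() for k,v in s.items()}, env.hold_point_z)
a=[cv2.imread(f'pics/{n}0.png') for n in ['side','top','wrist']]
E
```

```text
side [[480.72736289002967, 0.0, 257.29530433626184], [0.0, 480.72736289002967, 191.22696449570873], [0.0, 0.0, 1.0]] [[0.0173, -0.9997, -0.0162, 0.1027], [-0.7791, -0.0033, -0.6269, 0.3772], [0.6267, 0.0235, -0.7789, 0.8956], [0.0, 0.0, 0.0, 1.0]]
top [[388.19417459750133, 0.0, 256.9822149792181], [0.0, 388.19417459750133, 188.16514686796336], [0.0, 0.0, 1.0]] [[0.0976, -0.9952, 0.0005, 0.0872], [-0.9659, -0.0948, -0.241, 0.4652], [0.2399, 0.023, -0.9705, 1.0146], [0.0, 0.0, 0.0, 1.0]]
wrist [[297.3186396354542, 0.0, 251.33710309400678], [0.0, 297.3186396354542, 190.43861477074668], [0.0, 0.0, 1.0]] [[0.3419, -0.9397, -0.001, -0.5251], [-0.9065, -0.3301, 0.2633, -0.0343], [-0.2477, -0.0891, -0.9647, 0.3793], [0.0, 0.0, 0.0, 1.0]]
{'clock': 0.15, 'joints': [-1.4454, 0.3133, 1.4982, 0.0, 1.331, -0.2234], 'qvel': [-0.0002, -0.0024, -0.0022, 0.0009, 0.0005, -0.0002], 'joint_efforts': [0.0019, -41.2368, -25.9796, -0.0002, 0.0032, 0.0], 'position': [0.1794, -0.4932, 0.2309], 'ee_rot': [0.4059, 0.5794, -0.4054, 0.579], 'contact_force': [-0.473, 0.8164, -0.0361], 'ft_torque': [-0.0357, 0.0018, -0.0023], 'finger_gap': 1.0029} 0.0187
```

View pics/side0.png

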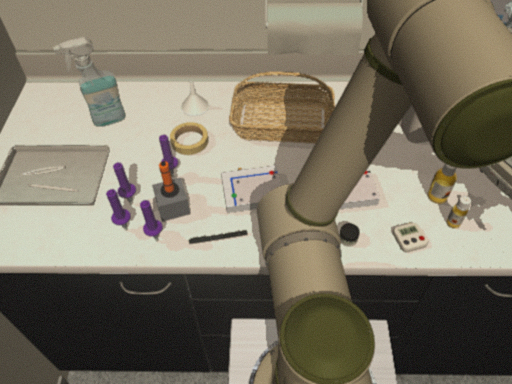

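View pics/top0.png

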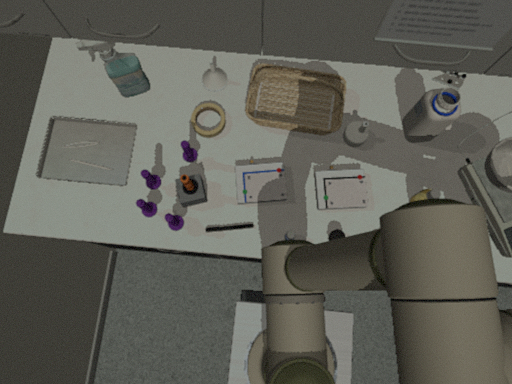

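View pics/wrist0.png

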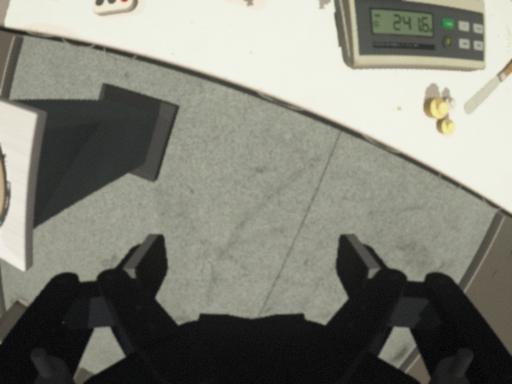

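The side view shows the orange probe near (167,178) in its stand (172,200), with four purple look-alikes around it. The blue-gasket chamber is near (250,188). In the top view the probe is at (188,184), the green dot near (243,190) and the red dot near (280,170). Next I'll measure these positions.

```bash
cat >> h.py <<'E'
def ray(d,u,v,fish=False):
    K=d['mtx'];V=d['view'];R=V[:3,:3];t=V[:3,3]
    x=(u-K[0,2])/K[0,0];y=(v-K[1,2])/K[1,1]
    if fish:
        th=np.hypot(x,y); s=np.sinc(th/np.pi)  # sin(th)/th
        c=np.array([x*s,y*s,np.cos(th)])
    else: c=np.array([x,y,1.])
    return -R.T@t,(R.T@c)/np.linalg.norm(c)
def onplane(d,u,v,z,fish=False):
    o,r=ray(d,u,v,fish); return o+r*(z-o[2])/r[2]
def meet(r1,r2):
    (a,p),(b,q)=r1,r2
    s=np.linalg.lstsq(np.c_[p,-q],b-a,rcond=None)[0]
    A=a+p*s[0];B=b+q*s[1]; return (A+B)/2,np.linalg.norm(A-B)
def proj(d,P,fish=False):
    K=d['mtx'];V=d['view'];c=V[:3,:3]@np.asarray(P)+V[:3,3]
    if fish:
        r=np.hypot(c[0],c[1]);th=np.arctan2(r,c[2]);x,y=c[:2]/r*th
    else:x,y=c[:2]/c[2]
    return np.array([K[0,0]*x+K[0,2],K[1,1]*y+K[1,2]])
def blobs(d,cond,amin=4):
    hsv=cv2.cvtColor(d['frame'],cv2.COLOR_RGB2HSV);H,S,Vv=[hsv[...,i].astype(int) for i in range(3)]
    m=cond(H,S,Vv).astype(np.uint8)
    n,l,st,c=cv2.connectedComponentsWithStats(m,connectivity=8)
    return [(c[i].round(1).tolist(),st[i].tolist()) for i in range(1,n) if st[i,4]>=amin]
C=dict(orange=lambda H,S,V:(H>3)&(H<14)&(S>170)&(V>90), purple=lambda H,S,V:(H>125)&(H<155)&(S>120)&(V>40),
 blue=lambda H,S,V:(H>105)&(H<125)&(S>140)&(V>60), green=lambda H,S,V:(H>45)&(H<90)&(S>120)&(V>50), red=lambda H,S,V:((H<4)|(H>172))&(S>150)&(V>100))
E
python3 - <<'E'
from h import *
for n in ['side0','top0']:
    d=load(n)
    for c in C: print(n,c,blobs(d,C[c],3))
    f=cv2.imread(f'pics/{n}.png')
    cr=f[120:250,90:300] if n=='side0' else f[130:240,120:300]
    cv2.imwrite(f'pics/{n}c.png',cv2.resize(cr,None,fx=3.8 if n=='side0' else 4.4,fy=3.8 if n=='side0' else 4.4,interpolation=cv2.INTER_CUBIC))
E
```

```text
side0 orange [([165.4, 174.0], [159, 162, 13, 23, 149]), ([168.7, 188.4], [165, 186, 9, 6, 45]), ([447.0, 193.3], [446, 193, 3, 2, 3]), ([454.0, 221.0], [453, 220, 3, 3, 7])]
side0 purple [([162.5, 137.9], [160, 136, 7, 5, 23]), ([174.7, 161.8], [173, 158, 4, 8, 19]), ([117.2, 166.2], [114, 163, 8, 7, 36]), ([122.0, 183.0], [121, 182, 3, 3, 3]), ([130.5, 191.2], [126, 185, 9, 12, 55]), ([110.7, 193.4], [107, 190, 9, 8, 45]), ([112.6, 201.8], [110, 198, 6, 8, 13]), ([144.6, 204.5], [141, 201, 8, 8, 51]), ([114.3, 208.0], [114, 207, 2, 3, 3]), ([116.1, 212.3], [114, 211, 5, 3, 7]), ([120.7, 218.5], [112, 211, 18, 13, 117]), ([145.8, 213.7], [143, 210, 6, 10, 22]), ([150.3, 216.0], [150, 215, 2, 3, 3]), ([152.4, 229.1], [144, 221, 18, 15, 128]), ([150.6, 223.9], [149, 223, 4, 4, 10])]
side0 blue [([231.0, 179.0], [231, 178, 1, 3, 3]), ([235.0, 203.0], [235, 202, 1, 3, 3])]
side0 green [([233.6, 195.1], [232, 193, 4, 5, 11])]
side0 red [([271.5, 172.2], [270, 171, 4, 3, 10]), ([365.5, 172.0], [365, 171, 2, 3, 4]), ([421.2, 237.5], [419, 236, 5, 4, 14])]
top0 orange [([184.7, 179.3], [181, 175, 8, 9, 36]), ([187.2, 185.7], [185, 185, 5, 3, 9])]
top0 purple [([188.2, 151.6], [181, 141, 16, 20, 180]), ([151.0, 179.6], [141, 170, 20, 19, 181]), ([146.8, 207.7], [137, 200, 20, 16, 180]), ([174.1, 221.5], [166, 214, 17, 16, 179])]
top0 blue [([448.9, 94.8], [442, 92, 14, 9, 41]), ([441.3, 108.5], [432, 95, 25, 21, 77]), ([262.5, 171.0], [260, 171, 6, 1, 6]), ([274.0, 170.0], [273, 170, 3, 1, 3]), ([243.2, 174.2], [243, 173, 2, 4, 5]), ([251.0, 172.0], [249, 172, 5, 1, 5]), ([244.0, 185.5], [244, 183, 1, 6, 6]), ([245.0, 198.0], [245, 196, 1, 5, 5])]
top0 green [([244.5, 191.4], [243, 190, 4, 4, 10]), ([325.5, 197.4], [324, 196, 4, 4, 10])]
top0 red [([278.1, 169.9], [277, 169, 3, 3, 8]), ([359.5, 176.6], [358, 175, 4, 4, 11])]
```

```bash
sleep 1
```

```text
(no output)
```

View pics/side0c.png

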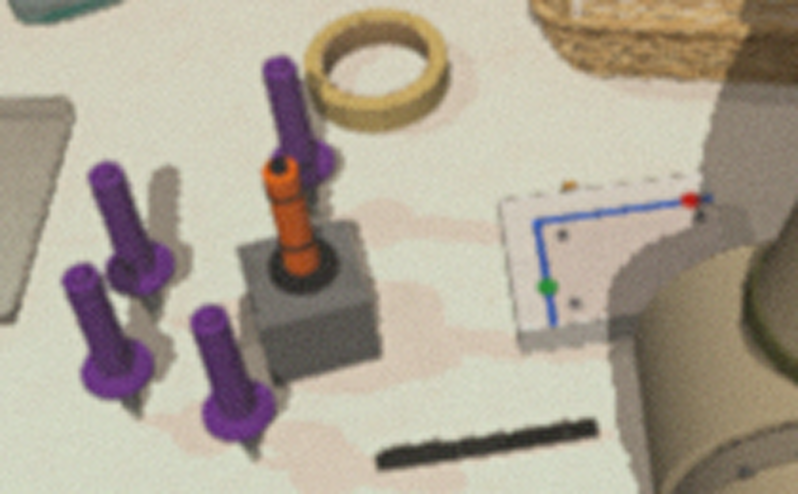

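View pics/top0c.png

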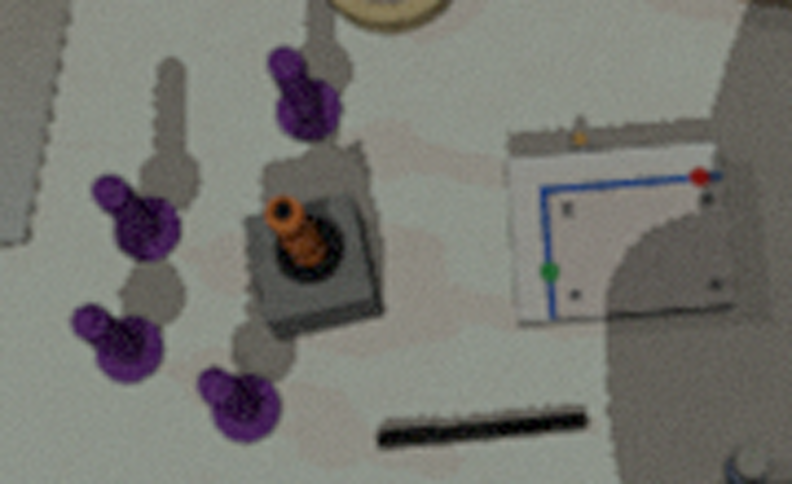

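Run:
```python
from h import *
s=load('side0');t=load('top0')
S=lambda x,y:(x/3.8+90-.37,y/3.8+120-.37)
T=lambda x,y:(x/4.4+120-.39,y/4.4+130-.39)
pts=dict(cap=(S(283,163),T(286,211)),guard=(S(304,265),T(309,249)),green=((233.6,195.1),(244.5,191.4)),red=((271.5,172.2),(278.1,169.9)),corner=(S(538,221),T(546,189)),
 st1=(S(240,250),T(248,217)),st2=(S(356,222),T(353,197)),
 pA=(S(279,67),T(286,62)),pB=(S(105,174),T(109,190)),pC=(S(82,276),T(92,320)),pD=(S(208,317),T(213,383)),
 gA=(S(312,165),T(309,108)),gB=(S(140,268),T(148,226)),gC=(S(118,368),T(129,347)),gD=(S(239,409),T(245,406)))
for k,(a,b) in pts.items():
    P,e=meet(ray(s,*a),ray(t,*b)); print(k,P.round(4),round(e,4))
for k in['green','red','corner']: print(k,onplane(s,*pts[k][0],.032).round(4),onplane(t,*pts[k][1],.032).round(4))
for n,z in[('cap',.157),('guard',.066)]: print(n,onplane(s,*pts[n][0],z).round(4),onplane(t,*pts[n][1],z).round(4))
```

```text
cap [0.44   0.3136 0.1541] 0.0009
guard [0.4416 0.3167 0.0582] 0.0008
green [0.4487 0.1671 0.0283] 0.0
red [0.5208 0.0768 0.0298] 0.0022
corner [0.5037 0.1755 0.028 ] 0.0005
st1 [0.4606 0.3606 0.0496] 0.0005
st2 [0.4786 0.2915 0.0562] 0.0061
pA [0.5356 0.3313 0.137 ] 0.0009
pB [0.4471 0.4228 0.1363] 0.0
pC [0.3692 0.4196 0.1371] 0.0007
pD [0.3397 0.3439 0.1382] 0.0009
gA [0.5388 0.3298 0.0435] 0.0069
gB [0.4497 0.4238 0.0447] 0.0006
gC [0.3707 0.4221 0.0465] 0.0012
gD [0.3409 0.3442 0.047 ] 0.0014
green [0.4458 0.1668 0.032 ] [0.4478 0.1669 0.032 ]
red [0.5189 0.0758 0.032 ] [0.52  0.078 0.032]
corner [0.5003 0.1754 0.032 ] [0.5025 0.175  0.032 ]
cap [0.4373 0.3123 0.157 ] [0.4392 0.3134 0.157 ]
guard [0.4353 0.3143 0.066 ] [0.4397 0.3156 0.066 ]
```

```bash
cat >> h.py <<'E'
from scipy.spatial.transform import Rotation as Ro
def down(yaw):  # jaw direction z_tool = (cos yaw, sin yaw,0), x_tool down
    z=np.array([np.cos(yaw),np.sin(yaw),0]);x=np.array([0,0,-1.]);return Ro.from_matrix(np.c_[x,np.cross(z,x),z]).as_quat()
E
python3 - <<'E'
from h import *
d=load('wrist0');s=monitor.sense();R=Ro.from_quat(s['ee_rot']).as_matrix();V=d['view'];c=-V[:3,:3].T@V[:3,3]
print(R.round(3).tolist(),'cam in tool',(R.T@(c-s['position'])).round(4),'axes',(R.T@V[:3,:3].T).round(3).tolist())
for yaw in [90,-90,60,-120,120,-60,45,135]:
    q=down(np.radians(yaw)); print(yaw,[ (None if (j:=kinematics.ik(p,q)) is None else np.round(j,2).tolist()) for p in ([.44,.3136,.096],[.4487,.167,.115],[.52,.077,.115],[.42,.29,.30])])
t=load('top0')
for z in(0,.2,.25): print(onplane(t,448,95,z),onplane(t,430,205,z))
E
```

```text
[[-0.0, 0.94, 0.342], [0.001, 0.342, -0.94], [-1.0, 0.0, -0.001]] cam in tool [-0.1435  0.0668  0.0006] axes [[0.0, -0.264, 0.965], [0.0, -0.965, -0.264], [1.0, 0.0, -0.0]]
90 [[0.4, 0.49, 1.62, -0.0, 1.03, -1.17], [0.11, 0.34, 1.79, -0.0, 1.01, -1.46], [-0.08, 0.44, 1.65, -0.0, 1.06, -1.65], [0.37, 0.24, 1.42, -0.0, 1.49, -1.2]]
-90 [[0.4, 0.49, 1.62, -0.0, 1.03, 1.97], [0.11, 0.34, 1.79, -0.0, 1.01, 1.68], [-0.08, 0.44, 1.65, -0.0, 1.06, 1.49], [0.37, 0.24, 1.42, -0.0, 1.49, 1.95]]
60 [[0.4, 0.49, 1.62, -0.0, 1.03, -0.64], [0.11, 0.34, 1.79, -0.0, 1.01, -0.94], [-0.08, 0.44, 1.65, -0.0, 1.06, -1.12], [0.37, 0.24, 1.42, -0.0, 1.49, -0.67]]
-120 [[0.4, 0.49, 1.62, -0.0, 1.03, 2.5], [0.11, 0.34, 1.79, -0.0, 1.01, 2.21], [-0.08, 0.44, 1.65, -0.0, 1.06, 2.02], [0.37, 0.24, 1.42, -0.0, 1.49, 2.47]]
120 [[0.4, 0.49, 1.62, -0.0, 1.03, -1.69], [0.11, 0.34, 1.79, -0.0, 1.01, -1.98], [-0.08, 0.44, 1.65, -0.0, 1.06, -2.17], [0.37, 0.24, 1.42, -0.0, 1.49, -1.72]]
-60 [[0.4, 0.49, 1.62, -0.0, 1.03, 1.45], [0.11, 0.34, 1.79, -0.0, 1.01, 1.16], [-0.08, 0.44, 1.65, -0.0, 1.06, 0.97], [0.37, 0.24, 1.42, -0.0, 1.49, 1.42]]
45 [[0.4, 0.49, 1.62, -0.0, 1.03, -0.38], [0.11, 0.34, 1.79, -0.0, 1.01, -0.67], [-0.08, 0.44, 1.65, -0.0, 1.06, -0.86], [0.37, 0.24, 1.42, -0.0, 1.49, -0.41]]
135 [[0.4, 0.49, 1.62, -0.0, 1.03, -1.95], [0.11, 0.34, 1.79, -0.0, 1.01, -2.25], [-0.08, 0.44, 1.65, -0.0, 1.06, -2.43], [0.37, 0.24, 1.42, 0.0, 1.49, -1.98]]
[ 0.82209428 -0.42601662  0.        ] [ 0.46747211 -0.3673068   0.        ]
[ 0.70818165 -0.32871646  0.2       ] [ 0.41822883 -0.28071305  0.2       ]
[ 0.67970349 -0.30439142  0.25      ] [ 0.40591801 -0.25906461  0.25      ]
```

Run:
```python
from h import *
q=down(np.pi/2)
env.movel([.179,-.493,.36],velocity=.25)
env.reach([.40,.28,.30],q); env.hold(.3); snap('wrist','w1'); snap('side','s1')
env.movel([.42,.15,.27],velocity=.2); env.hold(.3); snap('wrist','w2'); snap('top','t1')
print(monitor.sense()['clock'],monitor.sense()['position'])
```

```text
5.275 [0.41993382 0.1502913  0.2700144 ]
```

Run:
```python
from h import *
for n in ['w1','w2']:
    f=cv2.imread(f'pics/{n}.png'); cv2.imwrite(f'pics/{n}b.png',cv2.resize(f,None,fx=1.5,fy=1.5,interpolation=cv2.INTER_CUBIC))
    d=load(n)
    for c in C: print(n,c,blobs(d,C[c],8))
```

```text
w1 orange [([284.8, 212.1], [276, 204, 19, 19, 189])]
w1 purple [([300.8, 104.0], [290, 101, 21, 7, 85]), ([286.4, 113.0], [285, 111, 3, 5, 8]), ([319.1, 114.0], [317, 111, 4, 7, 14]), ([291.5, 123.8], [286, 118, 12, 11, 55]), ([349.8, 134.9], [341, 125, 25, 27, 264]), ([379.5, 145.9], [372, 139, 16, 16, 163]), ([344.2, 191.8], [339, 181, 14, 26, 193]), ([362.0, 193.0], [360, 191, 4, 5, 8]), ([373.6, 213.5], [367, 205, 15, 17, 178]), ([285.6, 248.7], [273, 240, 27, 23, 271]), ([292.5, 279.6], [285, 269, 17, 22, 292])]
w1 blue [([171.0, 178.5], [170, 173, 3, 12, 12]), ([168.6, 227.0], [145, 217, 39, 15, 56]), ([136.5, 232.9], [130, 232, 14, 3, 14])]
w1 green [([174.0, 191.2], [171, 187, 7, 9, 41]), ([50.6, 194.2], [49, 191, 4, 7, 20])]
w1 red [([22.8, 229.0], [21, 227, 5, 5, 17]), ([124.4, 234.6], [122, 232, 6, 6, 29])]
w2 orange [([409.5, 202.1], [403, 194, 17, 19, 134])]
w2 purple [([399.5, 95.6], [391, 91, 19, 10, 112]), ([437.1, 105.0], [431, 99, 12, 16, 121]), ([433.2, 112.0], [431, 108, 6, 8, 22]), ([392.9, 114.5], [387, 110, 12, 10, 54]), ([440.3, 128.9], [433, 119, 21, 26, 229]), ([484.0, 139.1], [480, 133, 10, 15, 87]), ([434.3, 184.8], [428, 173, 20, 26, 220]), ([447.8, 185.5], [446, 184, 4, 4, 8]), ([467.3, 194.2], [464, 192, 7, 5, 10]), ([475.3, 203.3], [470, 195, 12, 17, 120]), ([378.3, 239.6], [367, 234, 23, 13, 182]), ([406.7, 273.2], [403, 270, 7, 10, 33])]
w2 blue [([261.1, 169.5], [260, 162, 4, 16, 22]), ([267.4, 204.8], [264, 189, 7, 33, 45]), ([217.3, 229.8], [205, 228, 26, 5, 27])]
w2 green [([263.5, 182.8], [260, 178, 8, 10, 56]), ([104.3, 187.0], [102, 183, 6, 9, 40])]
w2 red [([8.2, 119.2], [7, 117, 3, 5, 13]), ([62.3, 228.6], [59, 226, 7, 6, 30]), ([198.4, 232.9], [195, 230, 8, 7, 46])]
```

View pics/w1b.png

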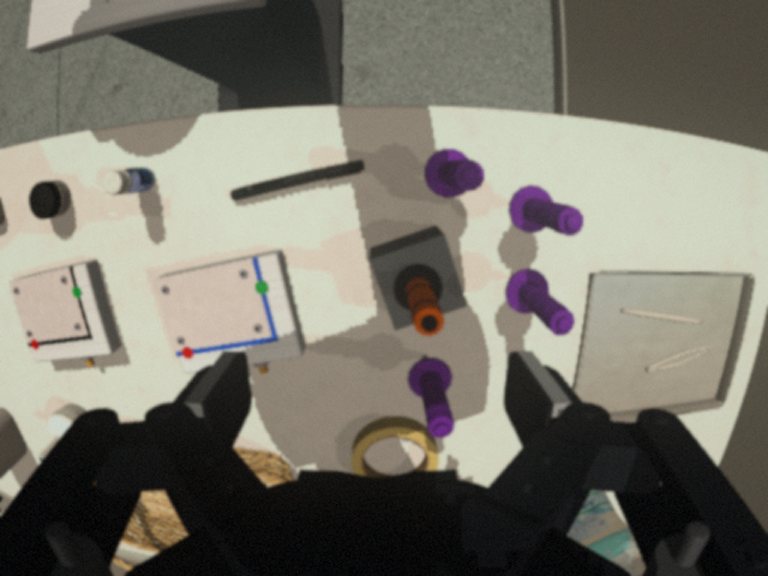

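View pics/w2b.png

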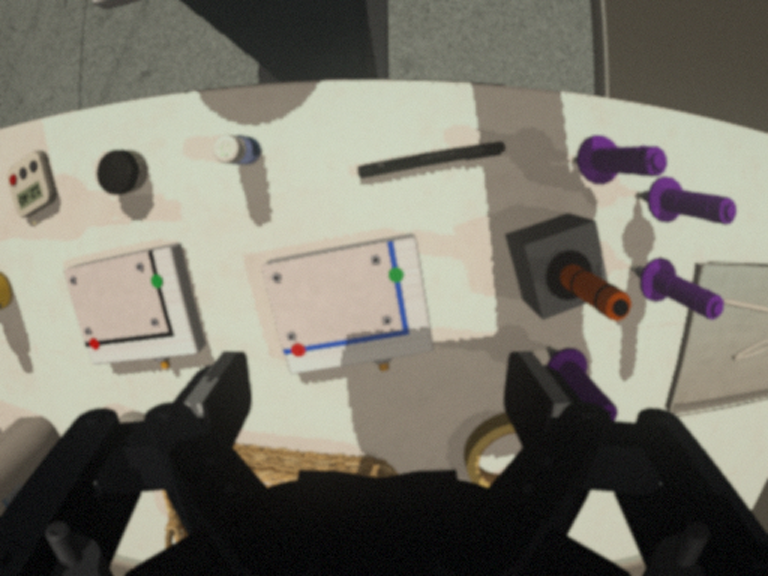

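The wrist views show the cap at (428,323) in w1 and (620,304) in w2, in 1.5× pixels. The green, corner and red points are (262,287), (275,339) and (188,352) in w1, and (396,274), (405,332) and (298,350) in w2.

Run:
```python
from h import *
w1,w2=load('w1'),load('w2');s=load('side0');t=load('top0')
B=lambda x,y:(x/1.5-.17,y/1.5-.17)
S=lambda x,y:(x/3.8+90-.37,y/3.8+120-.37)
T=lambda x,y:(x/4.4+120-.39,y/4.4+130-.39)
pts=dict(cap=(B(429,323),B(620,305),S(283,163),T(286,211)),
green=((174,191.2),(263.5,182.8),(233.6,195.1),(244.5,191.4)),red=((124.4,234.6),(198.4,232.9),(271.5,172.2),(278.1,169.9)),
corner=(B(275,339),B(405.5,332),S(538,221),T(546,189)),
# stand top corners as in w images: near-left, near-right, far-right, far-left
sa=(B(372,257),B(507,236)),sb=(B(438,236),B(587,218)),sc=(B(395,328),B(545,316)),
guard=(B(418,288),B(571,275),S(304,265),T(309,249)))
def multi(rs):
    A=np.zeros((3,3));b=np.zeros(3)
    for o,r in rs: M=np.eye(3)-np.outer(r,r);A+=M;b+=M@o
    return np.linalg.solve(A,b)
H=dict(green=.032,red=.032,corner=.032,cap=.157,guard=.066)
for k,p in pts.items():
    r=[ray(w1,*p[0],True),ray(w2,*p[1],True)]; P,e=meet(*r)
    if len(p)>2: r+=[ray(s,*p[2]),ray(t,*p[3])]
    print(k,P.round(4),round(e,4),multi(r).round(4) if len(p)>2 else '')
    if k in H: print('   plane',*[ (o+q*(H[k]-o[2])/q[2])[:2].round(4) for o,q in r])
```

```text
cap [0.4386 0.3151 0.1548] 0.0017 [0.4387 0.314  0.1556]
   plane [0.4387 0.3149] [0.437  0.3134] [0.4373 0.3123] [0.4392 0.3134]
green [0.4473 0.1661 0.0335] 0.0 [0.4478 0.1664 0.0307]
   plane [0.4477 0.1657] [0.4477 0.1662] [0.4458 0.1668] [0.4478 0.1669]
red [0.5192 0.076  0.0347] 0.0001 [0.5193 0.0763 0.0333]
   plane [0.5204 0.0747] [0.5204 0.0755] [0.5189 0.0758] [0.52  0.078]
corner [0.5018 0.176  0.0329] 0.0002 [0.5032 0.1756 0.0292]
   plane [0.5023 0.1758] [0.502  0.1761] [0.5003 0.1754] [0.5025 0.175 ]
sa [0.4195 0.2735 0.0078] 0.0075 
sb [0.3924 0.3328 0.0551] 0.004 
sc [0.4759 0.2953 0.0668] 0.0009 
guard [0.4384 0.315  0.0684] 0.0001 [0.44   0.3164 0.062 ]
   plane [0.4391 0.3153] [0.439  0.3162] [0.4353 0.3143] [0.4397 0.3156]
```

Dot spacings come out at 55 and 101 mm and the heights at 32–35 mm, so they match the text. The probe axis is at about (0.439, 0.3145), with the cap at 0.155. I'll grasp it now.

Run:
```python
from h import *
q=down(np.pi/2)
env.reach([.4388,.3145,.21],q)
print(env.movel([.4388,.3145,.0965],velocity=.08,guard=6))
env.hold(.1);snap('wrist','w3');print(monitor.sense()['contact_force'],monitor.sense()['position'])
env.close_gripper(50); env.hold(.3)
s=monitor.sense();print(s['contact_force'],s['position'],s['finger_gap'],s['clock']);snap('wrist','w4');snap('side','s4')
a=np.hstack([cv2.imread('pics/w4.png')[100:384,120:400],cv2.resize(cv2.imread('pics/s4.png')[100:242,90:300],None,fx=2,fy=2)])
cv2.imwrite('pics/m4.png',a);print(a.shape)
```

```text
False
[ 0.08928338  0.35696457 -0.25029591] [0.43891717 0.31455562 0.09678708]
[-0.05150338  0.99997833  1.14341997] [0.43881319 0.31452349 0.09651616] 0.24432160294869903 8.625
(284, 700, 3)
```

View pics/m4.png

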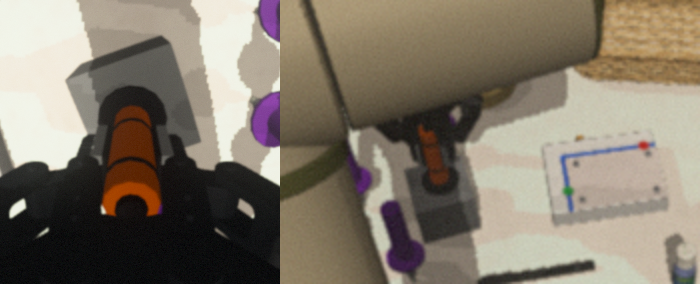

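The handle is held centred and upright between the pads at a 20.8 mm gap. Next I'll lift it and hover near the green dot to check where the tip is.

Run:
```python
from h import *
env.movel([.4388,.3145,.19],velocity=.1)
env.hold(.2);snap('wrist','w5a')
env.movel([.4478,.1662,.19],velocity=.15)
env.movel([.4478,.1662,.138],velocity=.08)
env.hold(.4);s=monitor.sense();print(s['contact_force'],s['ft_torque'],s['position'],s['ee_rot'],s['finger_gap'],s['clock'])
for n in('wrist','side','top'):snap(n,n[0]+'6')
f=[cv2.imread(f'pics/{n}6.png') for n in 'wst']
cv2.imwrite('pics/w6b.png',cv2.resize(f[0][80:300,130:390],None,fx=2.7,fy=2.7,interpolation=cv2.INTER_CUBIC))
cv2.imwrite('pics/st6.png',np.hstack([cv2.resize(f[1][130:230,190:300],None,fx=3.6,fy=3.6,interpolation=cv2.INTER_CUBIC),cv2.resize(f[2][130:230,200:310],None,fx=3.6,fy=3.6,interpolation=cv2.INTER_CUBIC)]))
```

```text
[ 0.33462339  0.10416162 -0.54909298] [-0.0249487  -0.01300866 -0.00077826] [0.44785004 0.16622943 0.13814068] [-0.50005971  0.49991417  0.49994048  0.50008562] 0.24627585923721437 12.4
```

View pics/w6b.png

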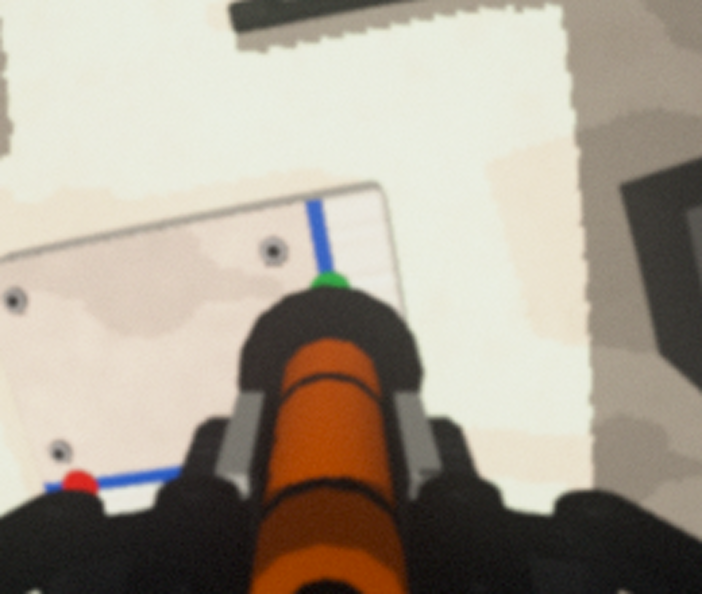

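View pics/st6.png

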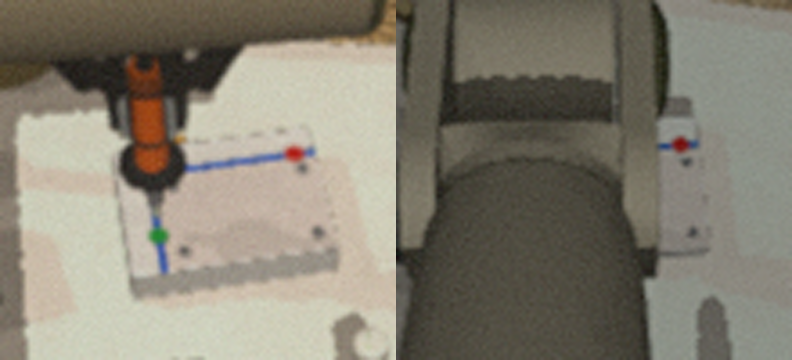

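View pics/w5a.png

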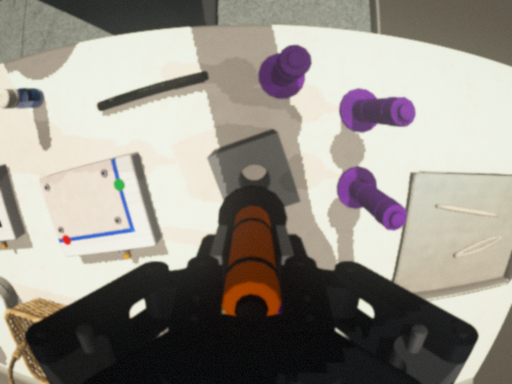

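```bash
python3 - <<'E'
from h import *
p=monitor.sense()['position']; w=load('w6');s=load('s6')
o=np.array([p[0],p[1],p[2]-.0365])
a=np.linspace(0,2*np.pi,721)
def circ(z,r): return [o+[r*np.cos(x),r*np.sin(x),z] for x in a]
for nm,d,f,sc,of in(('w',w,True,2.7,(130,80)),('s',s,False,3.6,(190,130))):
    P=lambda X:(proj(d,X,f)-of+.5)*sc-.5
    for z,r,l in((.006,.022,'guard top'),(0,.022,'guard bot'),(.097,.011,'cap'),(.02,.011,'handle20')):
        g=np.array([P(x) for x in circ(z,r)]); print(nm,l,'min',g.min(0).round(1),'max',g.max(0).round(1),'c',P(o+[0,0,z]).round(1))
    print(' tip',P(o+[0,0,-.05]).round(1),'green',P([.4477,.1662,.032]).round(1), 'nose end',P(o+[0,0,-.035]).round(1))
E
python3 - <<'E'
import cv2
f=cv2.imread('pics/s6.png')
cv2.imwrite('pics/s6c.png',cv2.resize(f[140:210,205:285],None,fx=8,fy=8,interpolation=cv2.INTER_CUBIC))
E
```

```text
w guard top min [236.  284.7] max [425.  461.3] c [330.6 376.7]
w guard bot min [238.7 278.3] max [422.2 450.4] c [330.5 367.7]
w cap min [247.2 556.4] max [417.3 686.1] c [332.3 625.4]
w handle20 min [279.7 351.7] max [381.7 445.7] c [330.7 399.8]
 tip [330.1 309.7] green [329.9 292.5] nose end [330.2 324.5]
s guard top min [118.1 133.2] max [187.6 185.7] c [152.9 159.1]
s guard bot min [118.8 139.4] max [188.  191.9] c [153.4 165.3]
s cap min [125.5  45.2] max [162.7  72. ] c [144.1  58.5]
s handle20 min [134.1 131.4] max [169.1 157.8] c [151.6 144.5]
 tip [157.7 214.8] green [159.3 233.4] nose end [156.4 200.3]
```

View pics/s6c.png

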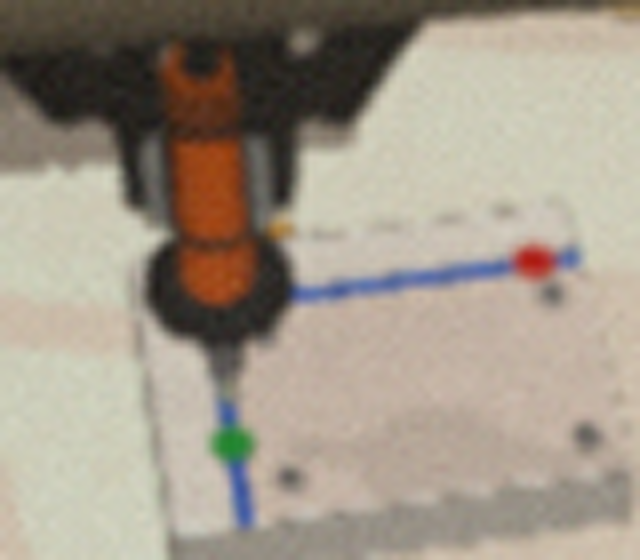

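Run:
```python
from h import *
w=load('w6');p=monitor.sense()['position'];o=np.array([p[0],p[1],p[2]-.0365])
g=cv2.cvtColor(w['frame'],cv2.COLOR_RGB2GRAY)
a=np.linspace(0,2*np.pi,721)
for z,r in((-.035,.0055),(0,.022),(.006,.022),(.006,.011),(.092,.011),(.097,.008),(.097,.011)):
    G=np.array([proj(w,o+[r*np.cos(x),r*np.sin(x),z],True) for x in a]);print(z,r,G.min(0).round(1),G.max(0).round(1),G.mean(0).round(1))
print('col252',list(zip(range(176,215),g[176:215,252].tolist(),w['frame'][176:215,252,0].tolist())))
print('row212',g[212,212:295].tolist())
cv2.imwrite('pics/w6d.png',cv2.resize(cv2.imread('pics/w6.png')[170:330,190:310],None,fx=3.7,fy=3.7,interpolation=cv2.INTER_CUBIC))
for n in('w4','w5a','w6'):
    d=load(n); print(n,blobs(d,C['orange'],20))
```

```text
-0.035 0.0055 [244.7 192.9] [259.2 206.8] [252.  199.9]
0 0.022 [218.1 182.8] [286.1 246.5] [252.1 215.2]
0.006 0.022 [217.1 185.1] [287.1 250.5] [252.1 218.5]
0.006 0.011 [234.6 202.5] [269.7 235.2] [252.1 219. ]
0.092 0.011 [222.4 277.8] [282.9 325.2] [252.7 302. ]
0.097 0.008 [229.8 293. ] [275.7 328. ] [252.8 310.8]
0.097 0.011 [221.2 285.8] [284.2 333.8] [252.7 310.4]
col252 [(176, 132, 108), (177, 126, 98), (178, 121, 91), (179, 117, 83), (180, 119, 72), (181, 120, 57), (182, 125, 57), (183, 121, 53), (184, 114, 52), (185, 95, 52), (186, 69, 55), (187, 57, 57), (188, 55, 59), (189, 58, 61), (190, 56, 60), (191, 55, 58), (192, 54, 56), (193, 54, 57), (194, 55, 58), (195, 54, 57), (196, 53, 58), (197, 50, 54), (198, 53, 55), (199, 54, 56), (200, 51, 55), (201, 52, 54), (202, 51, 54), (203, 49, 53), (204, 58, 70), (205, 75, 111), (206, 90, 151), (207, 101, 173), (208, 100, 174), (209, 98, 173), (210, 100, 174), (211, 101, 175), (212, 100, 173), (213, 103, 177), (214, 100, 175)]
row212 [218, 217, 217, 217, 216, 203, 160, 99, 59, 51, 52, 47, 47, 49, 53, 47, 48, 50, 49, 51, 48, 46, 48, 46, 53, 56, 71, 80, 91, 94, 95, 94, 93, 100, 95, 99, 98, 104, 103, 98, 100, 102, 100, 98, 101, 99, 98, 100, 98, 95, 95, 93, 90, 82, 70, 59, 56, 52, 51, 51, 48, 52, 50, 50, 50, 52, 51, 51, 56, 56, 55, 61, 88, 144, 200, 227, 232, 234, 234, 232, 232, 232, 233]
w4 [([253.2, 213.5], [236, 207, 33, 17, 242]), ([249.0, 240.6], [230, 222, 42, 40, 923]), ([250.1, 288.2], [222, 262, 59, 54, 1691])]
w5a [([252.7, 213.4], [237, 207, 33, 17, 270]), ([249.2, 240.1], [231, 222, 40, 39, 986]), ([249.8, 289.0], [222, 263, 59, 53, 1617])]
w6 [([252.0, 214.2], [235, 205, 35, 21, 398]), ([251.3, 241.1], [229, 220, 45, 42, 1416]), ([250.8, 295.1], [222, 279, 59, 37, 1114])]
```

View pics/w6d.png

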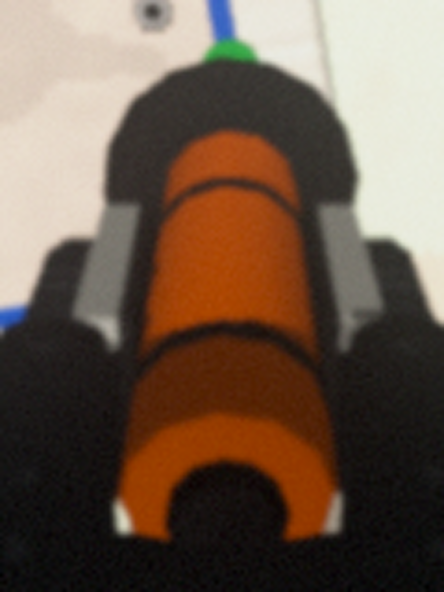

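Run:
```python
from h import *
for n in('w3','w4','w5a','w6'):
    w=load(n); f=w['frame'].astype(int)
    for c in(249,252): print(n,c,'R-B rows199-210',(f[199:211,c,0]-f[199:211,c,2]).tolist())
    g=cv2.cvtColor(w['frame'],cv2.COLOR_RGB2GRAY).astype(int);print('   gray 180-190',g[180:191,252].tolist(),'rb row225',[i for i in range(215,290) if f[225,i,0]-f[225,i,2]>50][::100] , [i for i in range(215,290) if f[225,i,0]-f[225,i,2]>50][-1:])
```

```text
w3 249 R-B rows199-210 [9, 6, 5, 4, 5, 14, 30, 57, 74, 75, 76, 74]
w3 252 R-B rows199-210 [0, 2, 5, 3, 6, 25, 51, 68, 73, 73, 76, 78]
   gray 180-190 [88, 84, 86, 85, 73, 48, 31, 27, 31, 26, 27] rb row225 [240] [266]
w4 249 R-B rows199-210 [5, 5, 3, 5, 3, 10, 33, 59, 75, 80, 76, 81]
w4 252 R-B rows199-210 [4, 1, 2, 3, 3, 13, 36, 66, 77, 87, 83, 84]
   gray 180-190 [89, 89, 90, 90, 83, 66, 44, 30, 27, 29, 28] rb row225 [239] [270]
w5a 249 R-B rows199-210 [4, 6, 4, 7, 5, 11, 31, 54, 68, 73, 74, 73]
w5a 252 R-B rows199-210 [4, 5, 7, 4, 8, 12, 34, 60, 71, 74, 76, 72]
   gray 180-190 [89, 63, 53, 52, 51, 43, 37, 35, 37, 42, 38] rb row225 [239] [270]
w6 249 R-B rows199-210 [7, 7, 9, 9, 11, 21, 62, 115, 141, 149, 146, 151]
w6 252 R-B rows199-210 [6, 9, 6, 7, 10, 24, 70, 122, 145, 147, 149, 151]
   gray 180-190 [119, 120, 125, 121, 114, 95, 69, 57, 55, 58, 56] rb row225 [235] [270]
```

Relative measurements put the tip within about 1 mm of the dot. I'll go down to about 4 mm above it and check directly in the side view, where both are visible.

Run:
```python
from h import *
env.movel([.4478,.1662,.1225],velocity=.05,guard=3); env.hold(.3)
F=[eyes.grab_frame('side') for _ in range(6)]
m=np.mean([d['frame'].astype(float) for d in F],0).astype(np.uint8);d=F[0];d['frame']=m;np.savez('pics/s7.npz',**d)
s=monitor.sense();p=s['position'];print(p,s['contact_force'],s['clock'])
cv2.imwrite('pics/s7.png',cv2.resize(cv2.cvtColor(m[150:210,205:285],cv2.COLOR_RGB2BGR),None,fx=10,fy=10,interpolation=cv2.INTER_CUBIC))
P=lambda X:((proj(d,X)-(205,150)+.5)*10-.5).round(0)
print('tip',P([p[0],p[1],p[2]-.0865]),'pt0.032',P([p[0],p[1],.032]),'nose',P([p[0],p[1],p[2]-.0715]),'corner',P([.5022,.1758,.032]),'red',P([.5197,.0762,.032]),blobs(d,C['green'],4),blobs(d,C['red'],4))
print('px per mm x', (P([p[0]+.01,p[1],.032])-P([p[0],p[1],.032])))
```

```text
[0.44780158 0.16621482 0.12253496] [ 0.18612524 -0.14111237 -0.07955904] 13.6083
tip [292. 438.] pt0.032 [293. 449.] nose [289. 399.] corner [265. 276.] red [668. 224.] [([328.7, 193.3], [327, 192, 4, 4, 10]), ([233.8, 195.6], [232, 195, 4, 3, 8])] [([271.4, 172.1], [270, 171, 4, 3, 11]), ([364.3, 171.8], [362, 171, 5, 3, 11]), ([421.5, 237.6], [420, 236, 4, 4, 13])]
px per mm x [  2. -33.]
```

View pics/s7.png

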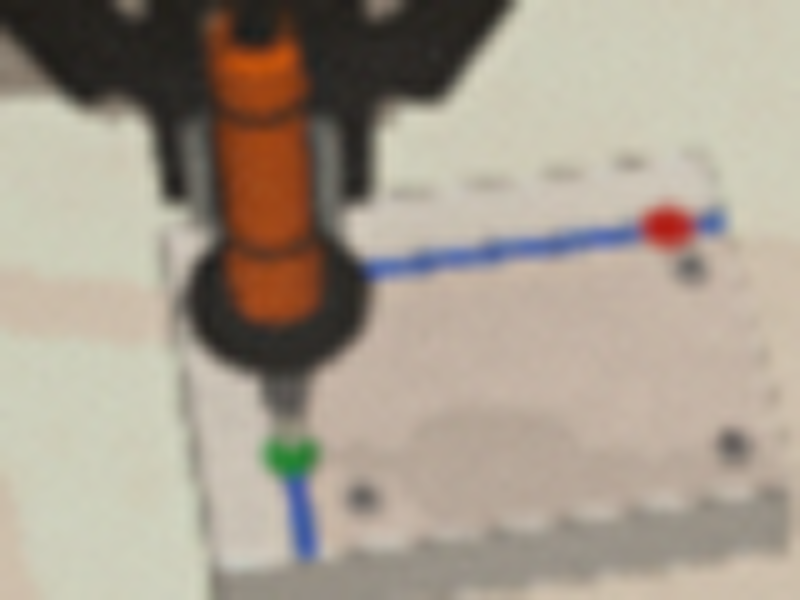

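In this side view the tip end lands where the TCP model predicts, near (290,438). The dot centre at (290,455) is about 1.8 mm nearer the robot in x than my estimate, and the wrist view shows the same offset. I'll shift the track by that and trace.

```bash
cat > fit.py <<'E'
import numpy as np
L=np.array([[-25,47],[30,47],[30,-55]])/1000.;W=np.array([[.4459,.1662],[.5003,.1757],[.5188,.0757]])
lc,wc=L.mean(0),W.mean(0);H=(L-lc).T@(W-wc);U,_,V=np.linalg.svd(H);R=V.T@U.T
F=(R@(L-lc).T).T+wc
E
python3 - <<'E'
from h import *
from fit import *
print(F.round(4),((F-W)*1000).round(1),np.degrees(np.arctan2(R[1,0],R[0,0])))
def fz(n=8):
    v=[]
    for _ in range(n): env.hold(.02); v.append(monitor.sense()['contact_force'])
    return np.mean(v,0).round(2)
env.movel([*F[0],.1225],velocity=.02); env.hold(.2); f0=fz();print('free',f0)
for z in(.1165,.1135):
    env.movel([*F[0],z],velocity=.015); env.hold(.1); print(z,fz()-f0,monitor.sense()['position'].round(4))
print(monitor.sense()['clock'])
E
```

```text
[[0.4461 0.166 ]
 [0.5002 0.176 ]
 [0.5187 0.0756]] [[ 0.2 -0.2]
 [-0.1  0.3]
 [-0.1 -0.1]] 10.434656104834149
free [-0.2  -0.19 -0.86]
0.1165 [0.23 0.02 1.87] [0.4462 0.166  0.1166]
0.1135 [0.41 0.26 2.18] [0.4461 0.166  0.1136]
15.5583
```

Spring force is 1.9 N then 2.2 N, against about 2.0 N expected at 5 mm of compression. Now the trace.

Run:
```python
from h import *
from fit import *
z=.1135
c0=monitor.sense()['clock']
env.movel([*F[1],z],velocity=.029); s=monitor.sense();print(s['clock']-c0,s['position'].round(4),s['contact_force'].round(2));c1=s['clock']
d1=eyes.grab_frame('side')
env.movel([*F[2],z],velocity=.029); s=monitor.sense();print(s['clock']-c1,s['position'].round(4),s['contact_force'].round(2))
snap('side','s9');snap('wrist','w9')
cv2.imwrite('pics/s9b.png',np.hstack([cv2.resize(cv2.cvtColor(f[140:210,215:295],cv2.COLOR_RGB2BGR),None,fx=5,fy=5,interpolation=cv2.INTER_CUBIC) for f in(d1['frame'],load('s9')['frame'])]))
```

```text
2.0500000000000007 [0.5002 0.176  0.1136] [-0.59 -0.84  0.75]
3.7166999999999994 [0.5187 0.0757 0.1135] [-0.04  0.54  0.59]
```

View pics/s9b.png

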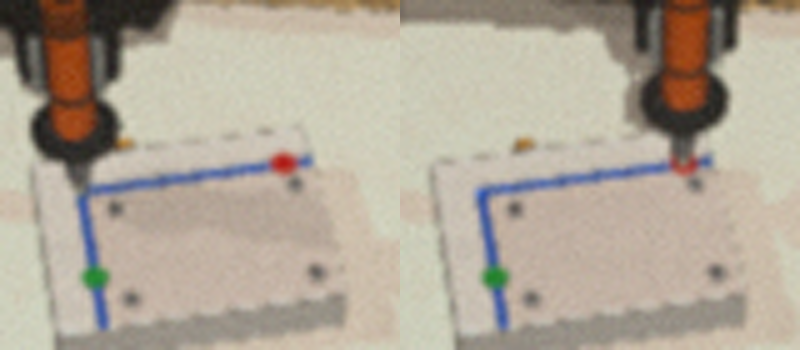

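The left frame shows the tip on the gasket corner at (82,190), and the right frame shows it on the red dot at (684,165). Now I'll put the probe back in its stand.

Run:
```python
from h import *
from fit import *
env.movel([*F[2],.135],velocity=.05); env.movel([*F[2],.19],velocity=.12)
env.movel([.4388,.3145,.19],velocity=.15); env.hold(.2)
snap('wrist','w10'); s=monitor.sense();print(s['clock'],s['finger_gap'],s['position'])
r=env.movel([.4388,.3145,.120],velocity=.06,guard=4); print(r)
if not r: print(env.movel([.4388,.3145,.0968],velocity=.03,guard=4))
env.hold(.2);s=monitor.sense();print(s['clock'],s['position'].round(4),s['contact_force'].round(2)); snap('wrist','w11'); snap('side','s11')
cv2.imwrite('pics/m11.png',np.hstack([cv2.imread('pics/w11.png')[100:384,120:400],cv2.resize(cv2.imread('pics/s11.png')[100:242,90:300],None,fx=2,fy=2)]))
```

```text
24.6917 0.24120341079705448 [0.43891787 0.31427799 0.19000793]
False
True
26.9917 [0.4386 0.3144 0.0965] [-0.45 -0.01  5.11]
```

View pics/m11.png

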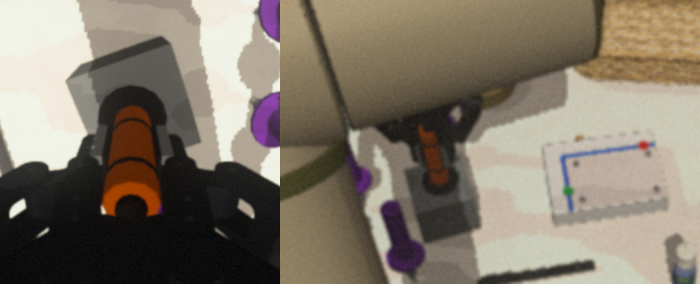

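The guard disc met the stand at the original height (TCP 0.0965, 5 N), and the view matches the one taken at the grasp. I'll release and back off.

Run:
```python
from h import *
env.release(); env.hold(.3)
env.movel([.4388,.3145,.21],velocity=.08)
env.reach([.40,.20,.30],down(np.pi/2)); env.hold(.3)
snap('wrist','w12');snap('side','s12');print(monitor.sense()['clock'])
cv2.imwrite('pics/m12.png',np.hstack([cv2.imread('pics/w12.png')[50:334,200:512],cv2.resize(cv2.imread('pics/s12.png')[100:242,90:300],None,fx=2,fy=2)]))
```

```text
30.6583
```

View pics/m12.png

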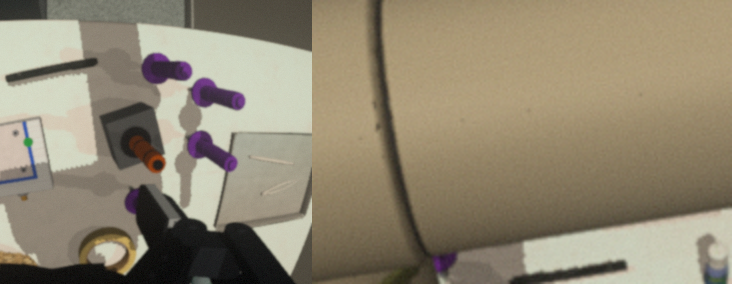

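The wrist view shows the orange probe upright and seated in its stand, with its guard at (137,140). The purple look-alikes in that view are still standing, and the gripper is clear.

```bash
python3 -c "
from h import *
job.hand_in()"
```

```text
the job is handed in; nothing more can be done
```

The leak check is done and the job is handed in; no verdict was reported. I took the orange probe from its stand, traced the blue gasket from the green dot round the corner to the red dot, and put the probe back.

- **Trace:** it ran at a mean of about 2.7 cm/s, with the arm stopping briefly at the corner. The tip was set about 5 mm compressed. The side camera showed it on the corner and on the red dot.
- **Return:** the guard disc met the stand at the same height it was picked up from. The last picture shows the probe upright and seated, with the gripper clear. The job took about 31 s.
- **Contact force:** it was about 2.2 N at the green dot against 2.0 N expected. At the corner and the red dot it was about 1.5 N. That is near the sensor's noise but still above the 1 N that starts the spring.
- **Camera disagreement:** the first dot positions were about 2 mm off in x, by both the side and wrist views. I corrected the track before touching down. The top view had agreed with the uncorrected positions, and it could not be checked against the tip because the arm blocked it.
- **Not checked:** the far purple look-alike was mostly hidden by the gripper in the last picture, so I could not see whether it stood as before. The stand's corner heights also measured poorly, so I relied on the cap height, which came out within 2 mm of the value in the text.

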